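Prove the stop button, then hold the planer's run lever

TASK

Do the pre-start check of the thickness planer at its two control stations. Push the red mushroom stop button on the yellow box fully in so that it latches, then twist it clockwise (seen from above) until it lets go and let it spring back up; after that, flip the red safety catch all the way up off the run lever by its thumb tab, pull the green T-handle of the lever fully towards the front of its grey box, and finish while still holding it there with the fingers. Leave the glue bottle, tape measure and push block where they stand.

Things in the scene. Friction and masses are not known exactly. Their poses are not given: they have to be found in the camera images.
- stop_station: Yellow steel box, 100 x 100 x 50 mm, fixed to the bench, with the red mushroom button in the middle of its top. Origin: centre of its underside; z up. It may stand left or right of the grey box.
- stop_top (a point): Centre of the top face of the red mushroom button, a round cap 40 mm in diameter and 22 mm tall on a thinner stem. Button up: top 86 mm above the bench, so the cap's lower edge is 14 mm above the box; latched in: 10 mm lower. Its sides may be gripped from above at any yaw.
- stop_press (a joint): How far the mushroom button is pushed in: 0 = up, 0.010 m = fully in. The push needs about 7 N (a stop at less than 15 N may trip on first touch); past half way it snaps in and stays latched when released. Its return spring (about 2 N) lifts it once the cap has been twisted; a firm grip may hold it down until the fingers open.
- stop_twist (a joint): Turn of the mushroom cap: 0 at the start, grows clockwise seen from above to a stop at 1.3 rad. The latch lets go between 0.3 and 0.5 rad; turn it 0.6 rad or more (1 rad is good). Light friction (0.06 N m): it stays where it is turned.
- lever_station: Grey steel box fixed to the bench, 160 mm (its x) x 200 mm (its y) x 50 mm high, carrying the lever and catch. Origin: centre of its underside; its front, the side to pull the lever towards, is its own -x, roughly facing the robot; its +y is to the left seen by the robot.
- lever_grip: Green T-handle of the run lever: a round bar 20 mm in diameter and 70 mm long, lying along the box's y. Origin: the bar's centre, which is also 115 mm from the lever hinge, 165 mm above the bench at rest. The bar is a sleeve that turns freely about its own axis.
- lever_hinge (a point): Pivot of the run lever, 55 mm above the bench, at (10, -55) mm in the grey box's x, y. The pivot axis is the box's y.
- lever (a joint): Run lever: 0 at rest (leaning 0.3 rad away, to the box's +x), grows as the handle is pulled to the box's -x, stop at 0.75 rad (leaning 0.45 rad to -x). A spring pulls it back to rest: about 2.5 N at the handle at rest, 8 N fully pulled. While the catch is down its bar blocks the 12 mm steel stem after a few degrees.
- catch_hinge (a point): Pivot of the red catch, 105 mm above the bench, at (12, 25) mm in the grey box's x, y, between two brackets 39 mm apart over their outsides. The pivot axis is the box's x.
- catch_tab (a point): Outer end of the catch's thumb tab, a red plate 75 mm long from the pivot, 24 mm wide (along the box's x), 6 mm thick. The tab points to the box's +y and slopes up 0.55 rad when the catch is down (joint 0), and down 0.65 rad when fully flipped.
- catch (a joint): Red rocker catch: 0 = down, its 95 mm bar lying level from the pivot to the box's -y in front of the lever stem; it grows as the thumb tab is pushed down (or the bar lifted), to a stop at 1.2 rad, bar nearly upright and clear of the lever. Stiff hinge (0.2 N m, about 5 N on the tab): it stays where it is left. Starts between 0 and 0.2 rad.
- glue: Yellow glue bottle, 60 mm in diameter, 150 mm tall, standing loose on the bench behind the stations. Origin: centre of its underside. Not to be moved.
- tape: Orange and black tape measure, 74 x 38 x 66 mm, loose on the bench to the right. Origin: centre of its underside. Not to be moved.
- pushblock: Wooden push block with a red handle, 200 x 80 x 70 mm, loose on the bench to the left. Origin: centre of its underside. Not to be moved.
There are look-alikes about, which are no part of the job. Of the things shaped like the stop_station, the yellow one is meant.

How it is judged:
On the way, in this order (a step that is already met when the one before it is completed fails the run):
1. The mushroom button is pushed in and latched (value of joint stop_press above 0.008 m), for 0.1 s.
2. The button has been twisted clockwise and has sprung back up (value of joint stop_twist above 0.25 rad and value of joint stop_press below 0.002 m), for 0.1 s.
3. The safety catch is flipped up off the lever (value of joint catch above 0.9 rad), for 0.1 s.
At the end, for the whole second after the job is handed in: The fingers hold the T-handle (contact over 1.5 N) with the lever pulled past 0.6 of its 0.75 rad through the last second, the catch is still flipped past 0.9 rad, and the mushroom button is up (within 2 mm) (value of joint lever above 0.6 rad and contact force between the fingers and lever_grip above 1.5 N and value of joint catch above 0.9 rad and value of joint stop_press below 0.002 m); the arm keeps its last pose, push and grip.
It fails at once if The lever is pulled while the catch is still down (value of joint lever above 0.35 rad and value of joint catch below 0.6 rad).
It fails at once if The glue bottle, tape measure or push block is moved more than 30 mm or tipped (distance of any of glue, tape, pushblock from where it was at the start of the episode above 0.03 m or angle between any of glue, tape, pushblock's own z axis and vertical above 0.4 rad).
It also fails if it takes over 64 s, if anything falls off the work surface, if the arm or the gripper's body presses on something with over 40 N, if the wrist force passes 120 N, or if a joint passes its speed limit or range.

ROBOT

A 6-joint arm with a two-finger parallel gripper is mounted at the origin on the work surface. World frame = base frame: x ahead of the robot, y to its left, z up, the work surface at z = 0. Lengths are in m, angles in rad, forces in N, time in s.
With the tool pointing down it reaches from about 0.325 to 0.775 m from the base axis. Payload 5.5 kg.
Tool frame: the origin (TCP) lies on the centre line of the jaws, within the pads' length; the fingertips stand 11 mm ahead of it and the grasp point (between the pads) lies 8 mm behind it (bot.tip_reach is the distance from the TCP to the fingertips, in m); z points along the fingers, y is the direction in which the jaws open and shut (so a half turn about z gives the same grasp; the last joint's range is limited). The gripper opens to 88 mm and grips with 3 to 60 N. Pads are 20 mm wide; open, the fingers measure 115 mm over their backs; the gripper's body (75 mm by 178 mm) begins 61 mm behind the grasp point.
Start: joints at [1.081, 0.091, 1.231, -0, 1.82, -0.057], TCP at [0.252, 0.545, 0.234] pointing down, gripper open.
Joint ranges: [-2.87, 2.87], [-0.86, 2.18], [0.17, 2.46], [-1.51, 4.65], [0.06, 2.69], [-2.65, 2.65]. Speed limits (rad/s): [2.57, 2.57, 3.01, 3.14, 3.14, 3.14].

INTERFACE

Orientations are given as a rotation vector (axis times angle).
In Python, from bench import bot, viewer, order gives the robot as it stands.
- The arm moves only by the tool move_arm, never from a script. Its argument "targets" is a list of rows, each an object of numbers: "dx", "dy", "dz": the shift along the world's x, y, z in cm; "rx", "ry", "rz": the turn, a rotation vector about the world's x, y, z in rad. In form: [{"dx": .., "dy": .., "dz": .., "rx": .., "ry": .., "rz": ..}, ...]. A call has 1 to 10 rows; each row shifts and turns the pose as measured when the row begins; what a row does not reach is not made up. A row lasts 1/12 s, in which the tool goes at most 41.7 mm and 7.16 degrees, less where a joint would pass 70% of its speed; a pose out of reach is approached as far as the arm can. A call is refused whole if a number of a shift passes 4.17 or a number of a turn 0.125, either way. A call with a gripper value outside its range is refused whole. "fingers" is the closure, from -1 (fully open) to 1 (shut), so that 0 is half open, set as the call begins (left out, the last holds). The fingers move at their own pace and stop on an object; "grip_force" is the grip in N (left out, the last holds). Time passes only in rows, so rows that do not move let the fingers close. It gives the time, the measured TCP pose, the force and the opening at its end, in the units of the state.
- bot.read_state(): the state, without advancing time (a new reading comes with each control period).
- viewer.read_camera(name): name is "scene" or "top" or "wrist"; returns the picture (400x640x3 uint8, red, green, blue); there is no depth.
- viewer.camera_params(name): a dict with "fov_y" (degrees; the focal length in pixels is half the picture's height over the tangent of half this angle, whatever the lens; pixels are square), "cx", "cy" (the principal point, pixels), "view" (4x4, takes a point from world to camera coordinates). Camera axes: x right, y down, z forward; pixel columns grow to the right and rows downward; lengths in m; the calibration is good to about 2 mm. A picture is of the moment at which its call begins: read the wrist's pose just before it. camera_params takes no time and is no camera call; for the wrist camera it gives the pose at the moment of the call.
- order.hand_in(): hands the job in, once; it reports no verdict.
The state is a dict: "time_s": time; "qpos": joint angles; "joint_velocities": joint speeds; "effort": joint torques, N m; "eef_pos": TCP position; "tcp_rot": TCP orientation; "force": force on the tool from outside, world axes, zero at the start; "moment": the same for the moment, N m; "finger_gap": opening from 0.0 (shut) to 1.0 (fully open).
Only numpy, scipy, OpenCV 4.12 (cv2) and the standard library are available. Lean on these libraries where they do the work, as an engineer would, in place of code of your own. Each camera call takes 0.05 s, during which the arm holds its last target. There are 200 camera calls.

## Working session

There is one attempt and no reset: what is moved stays moved. The work goes in short steps, Python scripts to look and compute and a tool call to move; the robot and the scene stay as the last step left them, time stands still between calls to the robot, and variables do not carry over. Pictures are saved under pics/ and viewed, about 8 in all and at most 12, crops included, and the job is handed in when it is done.

Besides the shell and the picture viewer there is one more tool, called after ">>>" as name(argument=value, ...), one argument or row to a line, values as JSON. move_arm: Moves the arm, as the interface text tells. Its arguments: {"type":"object","properties":{"targets":{"type":"array","items":{"type":"object","properties":{"dx":{"type":"number"},"dy":{"type":"number"},"dz":{"type":"number"},"rx":{"type":"number"},"ry":{"type":"number"},"rz":{"type":"number"}}}},"fingers":{"type":"number"},"grip_force":{"type":"number"}},"required":["targets"]}

```bash
mkdir -p pics; python3 - <<'E'
from bench import bot, viewer
import cv2,numpy as np
s=bot.read_state();print(s)
for n in ("scene","top"):
    im=viewer.read_camera(n);cv2.imwrite(f"pics/{n}0.png",im[:,:,::-1]);p=viewer.camera_params(n);print(n,p)
E
```

```text
{'time_s': 0.0, 'qpos': array([ 1.08127621e+00,  9.18462581e-02,  1.23188505e+00,  3.23891604e-05,
        1.81975993e+00, -5.66983038e-02]), 'joint_velocities': array([-0.00033116,  0.00033961, -0.00074347,  0.00055681, -0.00084039,
       -0.00139793]), 'effort': array([-1.89411454e-03, -4.46442461e+01, -4.06447148e+01,  6.97331387e-02,
        2.90408201e-02, -1.54809468e-04]), 'eef_pos': array([0.25152675, 0.54444152, 0.23251486]), 'tcp_rot': array([-6.74451552e-01, -3.06778488e+00,  2.85795253e-03]), 'force': array([-0.40898428, -0.22514611, -0.50726007]), 'moment': array([ 0.03946216, -0.01443351, -0.03265095]), 'finger_gap': 1.0005128866550186}
scene {'fov_y': 46.05491000336669, 'cx': 323.7951112893054, 'cy': 202.73566676217908, 'view': array([[-0.64458148,  0.76452235,  0.00450453,  0.37802488],
       [ 0.63517105,  0.53878396, -0.55341628, -0.33351453],
       [-0.42552608, -0.35386074, -0.83289263,  1.71268629],
       [ 0.        ,  0.        ,  0.        ,  1.        ]])}
top {'fov_y': 55.01073762818927, 'cx': 312.4214089044988, 'cy': 195.38543166207023, 'view': array([[-7.81184923e-03, -9.99908688e-01,  1.10268008e-02,
        -1.78869944e-05],
       [-9.89015731e-01,  6.09811160e-03, -1.47684449e-01,
         6.30631402e-01],
       [ 1.47603721e-01, -1.20593681e-02, -9.88973060e-01,
         1.18003547e+00],
       [ 0.00000000e+00,  0.00000000e+00,  0.00000000e+00,
         1.00000000e+00]])}
```

View pics/top0.png

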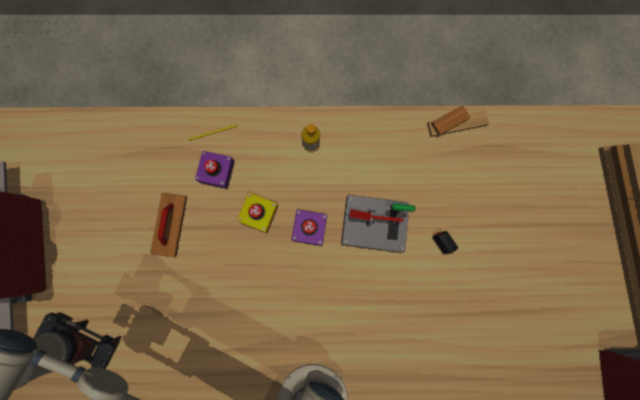

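View pics/scene0.png

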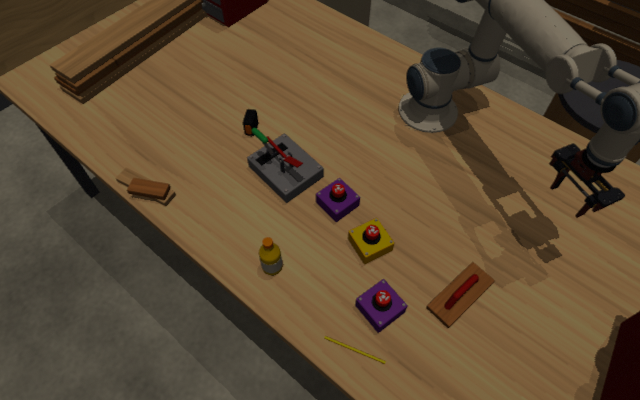

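The top view shows three mushroom buttons, on purple boxes at (214,168) and (309,227) and on the yellow box at (258,212). The yellow one is the target. The grey box is at (376,223), with the green bar at (402,208) and the red catch from (350,214) to (402,219). The glue bottle is at (311,137), the tape at (445,242) and the push block at (168,225).

```bash
cat > h.py <<'E'
import numpy as np,cv2
from bench import bot,viewer
def cam(p):
    f=200/np.tan(np.radians(p["fov_y"])/2);V=p["view"];return f,V[:3,:3],V[:3,3],p["cx"],p["cy"]
def ray(p,u,v):
    f,R,t,cx,cy=cam(p);d=R.T@np.array([(u-cx)/f,(v-cy)/f,1]);return -R.T@t,d
def onz(p,u,v,z):
    c,d=ray(p,u,v);return c+d*(z-c[2])/d[2]
def proj(p,X):
    f,R,t,cx,cy=cam(p);c=R@np.asarray(X)+t;return np.array([f*c[0]/c[2]+cx,f*c[1]/c[2]+cy])
def tri(obs):
    A=np.zeros((3,3));b=np.zeros(3)
    for p,u,v in obs:
        c,d=ray(p,u,v);d/=np.linalg.norm(d);M=np.eye(3)-np.outer(d,d);A+=M;b+=M@c
    return np.linalg.solve(A,b)
def blobs(im,kind):
    h=cv2.cvtColor(im,cv2.COLOR_RGB2HSV);H,S,Vv=[h[...,i].astype(int) for i in range(3)]
    m={"yellow":(H>23)&(H<33)&(S>190)&(Vv>60),"red":((H<6)|(H>173))&(S>150)&(Vv>60),"green":(H>45)&(H<85)&(S>120)&(Vv>40),"grey":(S<50)&(Vv>60)}[kind].astype(np.uint8)
    n,l,st,ce=cv2.connectedComponentsWithStats(m);return l,[(i,st[i],ce[i]) for i in range(1,n) if st[i][4]>25]
E
python3 - <<'E'
from h import *
for n in ("top","scene"):
    im=cv2.imread(f"pics/{n}0.png")[:,:,::-1].copy();p=viewer.camera_params(n)
    for k in ("yellow","red","green","grey"):
        l,b=blobs(im,k)
        for i,s,c in b:
            if n=="top" and not(130<c[0]<430 and 140<c[1]<270): continue
            if n=="scene" and not(230<c[0]<420 and 100<c[1]<330): continue
            r=cv2.minAreaRect(np.argwhere(l==i)[:,::-1].astype(np.float32))
            z={"yellow":.05,"grey":.05,"green":.165,"red":.08}[k]
            print(n,k,s,np.round(c,1),"rect",np.round(r[0],1),np.round(r[1],1),round(r[2],1),"at z",z,np.round(onz(p,*r[0],z),3))
            if k in("yellow","grey"): print([np.round(onz(p,*q,z)[:2],3).tolist() for q in cv2.boxPoints(r)])
im=cv2.imread("pics/top0.png");a=cv2.resize(im[170:270,230:430],None,fx=4,fy=4,interpolation=2)
cv2.imwrite("pics/c1.png",a)
E
```

```text
top yellow [239 194  38  38 684] [256.9 212. ] rect [256.7 211.8] [31.1 31.3] 22.6 at z 0.05 [0.579 0.172 0.05 ]
[[0.552, 0.236], [0.644, 0.199], [0.605, 0.108], [0.514, 0.145]]
top red [205 160  13  13  80] [211.3 166.5] rect [211. 166.] [12. 12.] 90.0 at z 0.08 [0.721 0.313 0.08 ]
top red [158 204  15  41 212] [163.1 224. ] rect [164.2 223.5] [ 8.8 40.8] 10.2 at z 0.08 [0.541 0.45  0.08 ]
top red [250 205  13  13  57] [257.1 212.2] rect [257.  211.8] [ 8.8 12.9] 41.2 at z 0.08 [0.576 0.167 0.08 ]
top red [350 210  53  12 249] [370.9 215.9] rect [375.9 216.8] [52.6  7.5] 8.1 at z 0.08 [ 0.558 -0.199  0.08 ]
top red [303 220  13  14  83] [309.2 226.3] rect [309.  226.5] [13. 12.] 90.0 at z 0.08 [0.529 0.007 0.08 ]
top green [392 204  23   7 127] [402.7 207.1] rect [403. 207.] [ 6. 22.] 90.0 at z 0.165 [ 0.578 -0.263  0.165]
top grey [ 342  195   67   57 2347] [372.7 225.4] rect [375.5 223.3] [63.5 49.7] 7.4 at z 0.05 [ 0.54  -0.203  0.05 ]
[[0.476, -0.092], [0.632, -0.115], [0.604, -0.316], [0.449, -0.289]]
scene yellow [352 219  41  36 584] [370.9 237.8] rect [371.3 236.6] [30.  33.1] 63.4 at z 0.05 [0.577 0.172 0.05 ]
[[0.602, 0.112], [0.505, 0.148], [0.553, 0.231], [0.646, 0.195]]
scene red [268 137  35  30 167] [286.4 155.5] rect [282.6 153.1] [42.8  8.1] 37.1 at z 0.08 [ 0.531 -0.218  0.08 ]
scene red [332 184  13  11  78] [338.  189.3] rect [338. 189.] [10. 12.] 90.0 at z 0.08 [0.526 0.004 0.08 ]
scene red [366 226  13  11  74] [372.1 231.8] rect [372. 231.] [10. 12.] 90.0 at z 0.08 [0.577 0.171 0.08 ]
scene red [376 291  15  14 111] [382.7 297.7] rect [383.  297.5] [13. 14.] 90.0 at z 0.08 [0.719 0.313 0.08 ]
scene green [252 128  16  15 102] [259.2 134.8] rect [259.5 134.9] [19.1  5.6] 42.0 at z 0.165 [ 0.572 -0.268  0.165]
scene grey [ 248  134   75   60 1379] [288.3 166.2] rect [285.  162.5] [60.7 45.1] 44.2 at z 0.05 [ 0.538 -0.204  0.05 ]
[[0.602, -0.311], [0.432, -0.33], [0.475, -0.099], [0.633, -0.092]]
```

View pics/c1.png

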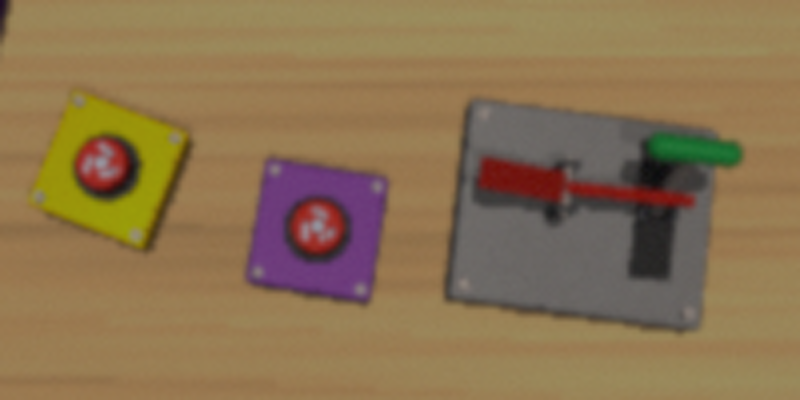

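The crop confirms the target. The yellow box has its cap at crop (103,165), and the green bar is clear of the thin red catch bar. Both cameras put the cap at about (0.577, 0.170). The grey box is at (0.540, -0.203) with yaw about -0.14, and the bar position predicted from that (0.576, -0.264) matches the measured one (0.578, -0.263).

>>> move_arm(
  targets=[
    {"dx": 2.6,"dy": -3},
    {"dx": 2.6,"dy": -3},
    {"dx": 2.6,"dy": -3},
    {"dx": 2.6,"dy": -3},
    {"dx": 2.6,"dy": -3},
    {"dx": 2.6,"dy": -3},
    {"dx": 2.6,"dy": -3},
    {"dx": 2.6,"dy": -3},
    {"dx": 2.6,"dy": -3},
    {"dx": 2.6,"dy": -3},
  ],
)

```text
schema error: expected keys dx, dy, dz, rx, ry, rz
```

>>> move_arm(
  targets=[
    {"dx": 2.6,"dy": -3,"dz": 0,"rx": 0,"ry": 0,"rz": 0},
    {"dx": 2.6,"dy": -3,"dz": 0,"rx": 0,"ry": 0,"rz": 0},
    {"dx": 2.6,"dy": -3,"dz": 0,"rx": 0,"ry": 0,"rz": 0},
    {"dx": 2.6,"dy": -3,"dz": 0,"rx": 0,"ry": 0,"rz": 0},
    {"dx": 2.6,"dy": -3,"dz": 0,"rx": 0,"ry": 0,"rz": 0},
    {"dx": 2.6,"dy": -3,"dz": 0,"rx": 0,"ry": 0,"rz": 0},
    {"dx": 2.6,"dy": -3,"dz": 0,"rx": 0,"ry": 0,"rz": 0},
    {"dx": 2.6,"dy": -3,"dz": 0,"rx": 0,"ry": 0,"rz": 0},
    {"dx": 2.6,"dy": -3,"dz": 0,"rx": 0,"ry": 0,"rz": 0},
    {"dx": 2.6,"dy": -3,"dz": 0,"rx": 0,"ry": 0,"rz": 0},
  ],
)

```text
time_s: 0.93
eef_pos: [0.512, 0.2349, 0.2254]
tcp_rot: [-0.648, -3.065, 0.013]
force: [0.6, -0.6, -0.4]
finger_gap: 1.001
```

>>> move_arm(
  targets=[
    {"dx": 2.2,"dy": -2.2,"dz": 0,"rx": 0,"ry": 0,"rz": 0},
    {"dx": 2.2,"dy": -2.2,"dz": 0,"rx": 0,"ry": 0,"rz": 0},
    {"dx": 1.8,"dy": -1.8,"dz": 0,"rx": 0,"ry": 0,"rz": 0},
    {"dx": 0,"dy": 0,"dz": 0,"rx": 0,"ry": 0,"rz": 0},
    {"dx": 0,"dy": 0,"dz": 0,"rx": 0,"ry": 0,"rz": 0},
  ],
)

```text
time_s: 1.35
eef_pos: [0.5798, 0.1609, 0.2212]
tcp_rot: [-0.664, -3.058, 0.02]
force: [0.7, 1.2, -0.0]
finger_gap: 1.001
```

```bash
python3 - <<'E'
from h import *
p=viewer.camera_params("wrist");s=bot.read_state();im=viewer.read_camera("wrist");cv2.imwrite("pics/w1.png",im[:,:,::-1])
print(s["eef_pos"],s["tcp_rot"],p["fov_y"])
for k in("red","yellow"):
    for i,st,c in blobs(im,k)[1]:
        l=blobs(im,k)[0];r=cv2.minEnclosingCircle(np.argwhere(l==i)[:,::-1].astype(np.float32))
        print(k,st,c.round(1),r, onz(p,*r[0],.083 if k=="red" else .05).round(4))
E
```

```text
[0.57984893 0.16087193 0.2212039 ] [-0.66355031 -3.05752729  0.02018057] 61.675543149956326
red [ 590    0   50   91 1898] [623.8  43.1] ((616.5, 45.0), 50.31163024902344) [0.5666 0.4254 0.083 ]
red [ 119  189   51   44 1223] [144.3 210. ] ((143.8800048828125, 210.0), 25.199596405029297) [0.5285 0.0115 0.083 ]
red [500 237  53  27 921] [523.3 250.5] ((526.1179809570312, 258.62359619140625), 26.249513626098633) [0.7146 0.3114 0.083 ]
yellow [360 128  19  15 141] [370.1 132.6] ((369.0, 134.5), 10.547611236572266) [0.5539 0.2257 0.05  ]
yellow [322 130  14  17  73] [328.7 138.3] ((329.0, 138.0), 10.000100135803223) [0.5413 0.19   0.05  ]
yellow [ 292  203   86   26 1428] [335.2 217.3] ((334.5, 217.5), 43.77794647216797) [0.6157 0.1631 0.05  ]
```

View pics/w1.png

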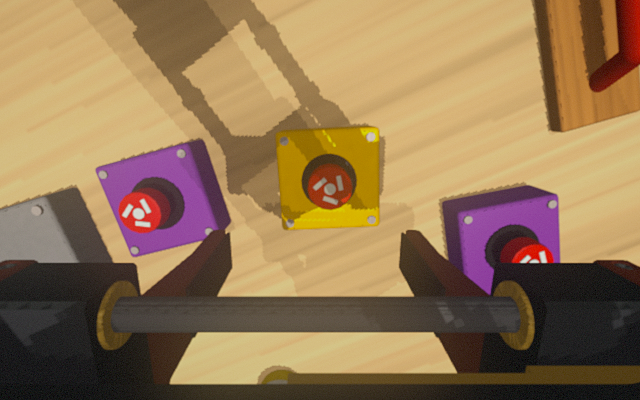

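The yellow box's cap is at (330,185), in the gripper's shadow, with its hub mark at (330,188). It lies between the jaws, and the purple boxes lie outside the fingers' path.

```bash
python3 - <<'E'
from h import *
p=viewer.camera_params("wrist");print(onz(p,330,188,.086),onz(p,330,183,.08))
im=cv2.imread("pics/w1.png")[:,:,::-1];h=cv2.cvtColor(im[140:225,295:365].copy(),cv2.COLOR_RGB2HSV)
m=(((h[...,0]<9)|(h[...,0]>170))&(h[...,1]>120)&(h[...,2]>60)).astype(np.uint8)
n,l,st,ce=cv2.connectedComponentsWithStats(m);i=1+np.argmax(st[1:,4]);r=cv2.minEnclosingCircle(np.argwhere(l==i)[:,::-1].astype(np.float32));print(st[i],ce[i]+[295,140],r)
u,v=r[0][0]+295,r[0][1]+140
for z in(.075,.086):print(onz(p,u,v,z))
pt=viewer.camera_params("top");ps=viewer.camera_params("scene")
print(tri([(pt,257,211.8),(ps,372,231.3)]), onz(pt,257,211.8,.083),onz(ps,372,231.3,.08))
E
```

```text
[0.57821635 0.17362417 0.086     ] [0.57531686 0.17507877 0.08      ]
[ 13  27  43  42 491] [322.87780041 190.63543788] ((34.5, 48.0), 22.005781173706055)
[0.58032955 0.17251411 0.075     ]
[0.5780371  0.17322635 0.086     ]
[0.575438   0.16893937 0.07483904] [0.57524684 0.1667984  0.083     ] [0.57741573 0.17141577 0.08      ]
```

>>> move_arm(
  targets=[
    {"dx": -0.2,"dy": 1.1,"dz": -3,"rx": 0,"ry": 0,"rz": 0},
    {"dx": 0,"dy": 0,"dz": -3,"rx": 0,"ry": 0,"rz": 0},
    {"dx": 0,"dy": 0,"dz": -3,"rx": 0,"ry": 0,"rz": 0},
    {"dx": 0,"dy": 0,"dz": -2.5,"rx": 0,"ry": 0,"rz": 0},
    {"dx": 0,"dy": 0,"dz": 0,"rx": 0,"ry": 0,"rz": 0},
    {"dx": 0,"dy": 0,"dz": 0,"rx": 0,"ry": 0,"rz": 0},
  ],
)

```text
time_s: 1.9
eef_pos: [0.5727, 0.1796, 0.105]
tcp_rot: [-0.651, -3.063, 0.015]
force: [-0.1, -0.6, 0.8]
finger_gap: 1.001
```

>>> move_arm(
  targets=[
    {"dx": 0.4,"dy": -0.7,"dz": -0.8,"rx": 0,"ry": 0,"rz": 0},
    {"dx": 0,"dy": 0,"dz": -0.8,"rx": 0,"ry": 0,"rz": 0},
    {"dx": 0,"dy": 0,"dz": -0.8,"rx": 0,"ry": 0,"rz": 0},
    {"dx": 0,"dy": 0,"dz": 0,"rx": 0,"ry": 0,"rz": 0},
  ],
)

```text
time_s: 2.23
eef_pos: [0.5782, 0.1743, 0.0849]
tcp_rot: [-0.648, -3.071, 0.009]
force: [-0.6, 0.4, -0.5]
finger_gap: 1.001
```

>>> move_arm(
  targets=[
    {"dx": 0,"dy": -0.2,"dz": -0.6,"rx": 0,"ry": 0,"rz": 0},
    {"dx": 0,"dy": 0,"dz": 0,"rx": 0,"ry": 0,"rz": 0},
  ],
)

```text
time_s: 2.4
eef_pos: [0.579, 0.1722, 0.0796]
tcp_rot: [-0.649, -3.073, 0.008]
force: [0.7, -0.7, -1.0]
finger_gap: 1.002
```

>>> move_arm(
  targets=[
    {"dx": 0,"dy": 0,"dz": 0,"rx": 0,"ry": 0,"rz": 0},
    {"dx": 0,"dy": 0,"dz": 0,"rx": 0,"ry": 0,"rz": 0},
    {"dx": 0,"dy": 0,"dz": 0,"rx": 0,"ry": 0,"rz": 0},
    {"dx": 0,"dy": 0,"dz": 0,"rx": 0,"ry": 0,"rz": 0},
    {"dx": 0,"dy": 0,"dz": 0,"rx": 0,"ry": 0,"rz": 0},
    {"dx": 0,"dy": 0,"dz": 0,"rx": 0,"ry": 0,"rz": 0},
    {"dx": 0,"dy": 0,"dz": 0,"rx": 0,"ry": 0,"rz": 0},
    {"dx": 0,"dy": 0,"dz": 0,"rx": 0,"ry": 0,"rz": 0},
  ],
  fingers=1,
  grip_force=30,
)

```text
time_s: 3.07
eef_pos: [0.5802, 0.1724, 0.0818]
tcp_rot: [0.65, 3.072, -0.004]
force: [-0.5, -0.5, -0.8]
finger_gap: 0.45
```

Gripped: the gap is 39.6 mm, which matches the 40 mm cap. Next is the push.

>>> move_arm(
  targets=[
    {"dx": 0,"dy": 0,"dz": -0.5,"rx": 0,"ry": 0,"rz": 0},
    {"dx": 0,"dy": 0,"dz": -0.5,"rx": 0,"ry": 0,"rz": 0},
    {"dx": 0,"dy": 0,"dz": -0.4,"rx": 0,"ry": 0,"rz": 0},
    {"dx": 0,"dy": 0,"dz": -0.4,"rx": 0,"ry": 0,"rz": 0},
  ],
)

```text
time_s: 3.4
eef_pos: [0.5808, 0.1725, 0.0711]
tcp_rot: [0.648, 3.068, -0.003]
force: [-11.3, -1.0, 26.2]
finger_gap: 0.447
```

>>> move_arm(
  targets=[
    {"dx": 0,"dy": 0,"dz": -0.2,"rx": 0,"ry": 0,"rz": 0},
    {"dx": 0,"dy": 0,"dz": 0,"rx": 0,"ry": 0,"rz": 0},
    {"dx": 0,"dy": 0,"dz": 0,"rx": 0,"ry": 0,"rz": 0},
  ],
)

```text
time_s: 3.65
eef_pos: [0.5804, 0.1726, 0.0719]
tcp_rot: [0.647, 3.067, -0.002]
force: [-0.4, -1.7, 0.9]
finger_gap: 0.446
```

>>> move_arm(
  targets=[
    {"dx": 0,"dy": 0,"dz": 0,"rx": 0,"ry": 0,"rz": -0.12},
    {"dx": 0,"dy": 0,"dz": 0,"rx": 0,"ry": 0,"rz": -0.12},
    {"dx": 0,"dy": 0,"dz": 0,"rx": 0,"ry": 0,"rz": -0.12},
    {"dx": 0,"dy": 0,"dz": 0,"rx": 0,"ry": 0,"rz": -0.12},
    {"dx": 0,"dy": 0,"dz": 0,"rx": 0,"ry": 0,"rz": -0.12},
    {"dx": 0,"dy": 0,"dz": 0,"rx": 0,"ry": 0,"rz": -0.12},
    {"dx": 0,"dy": 0,"dz": 0,"rx": 0,"ry": 0,"rz": -0.12},
    {"dx": 0,"dy": 0,"dz": 0,"rx": 0,"ry": 0,"rz": -0.12},
    {"dx": 0,"dy": 0,"dz": 0,"rx": 0,"ry": 0,"rz": -0.08},
  ],
)

```text
time_s: 4.4
eef_pos: [0.5794, 0.1716, 0.0715]
tcp_rot: [2.137, 2.299, -0.012]
force: [-2.0, -0.3, 3.6]
finger_gap: 0.451
```

Turned 1.08 rad. Now I'll open the fingers and rise.

>>> move_arm(
  targets=[
    {"dx": 0,"dy": 0,"dz": 0,"rx": 0,"ry": 0,"rz": 0},
    {"dx": 0,"dy": 0,"dz": 0,"rx": 0,"ry": 0,"rz": 0},
    {"dx": 0,"dy": 0,"dz": 0,"rx": 0,"ry": 0,"rz": 0},
    {"dx": 0,"dy": 0,"dz": 0,"rx": 0,"ry": 0,"rz": 0},
    {"dx": 0,"dy": 0,"dz": 0,"rx": 0,"ry": 0,"rz": 0},
    {"dx": 0,"dy": 0,"dz": 0,"rx": 0,"ry": 0,"rz": 0},
  ],
  fingers=-1,
)

```text
time_s: 4.9
eef_pos: [0.5793, 0.1715, 0.0685]
tcp_rot: [2.131, 2.306, -0.014]
force: [0.2, 0.3, -0.0]
finger_gap: 0.861
```

>>> move_arm(
  targets=[
    {"dx": 0,"dy": 0,"dz": 2,"rx": 0,"ry": 0,"rz": 0},
    {"dx": 0,"dy": 0,"dz": 3,"rx": 0,"ry": 0,"rz": 0},
    {"dx": 0,"dy": 0,"dz": 4,"rx": 0,"ry": 0,"rz": 0},
    {"dx": 0,"dy": 0,"dz": 4,"rx": 0,"ry": 0,"rz": 0},
    {"dx": 0,"dy": 0,"dz": 2,"rx": 0,"ry": 0,"rz": 0},
    {"dx": 0,"dy": 0,"dz": 0,"rx": 0,"ry": 0,"rz": 0},
  ],
)

```text
time_s: 5.4
eef_pos: [0.5751, 0.1704, 0.2188]
tcp_rot: [-2.125, -2.309, 0.028]
force: [0.4, -0.1, 0.6]
finger_gap: 0.999
```

```bash
python3 - <<'E'
from h import *
im=viewer.read_camera("wrist")
im2=viewer.read_camera("scene");cv2.imwrite("pics/w2.png",np.hstack([cv2.resize(im[80:300,180:480],(390,400)),cv2.resize(im2[90:290,240:440],(400,400))])[:,:,::-1])
print(bot.read_state()["eef_pos"])
E
```

```text
[0.57426109 0.17024427 0.21413674]
```

View pics/w2.png

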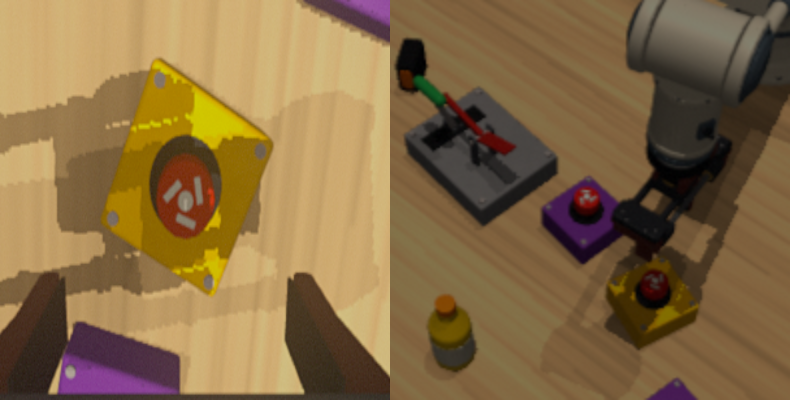

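The catch, lever and handle are undisturbed, and the wrist view shows the cap at crop (186,195) with its spokes turned. I'll check the cap's height in numbers.

```bash
python3 - <<'E'
from h import *
def cap(im,x0,y0,x1,y1):
    h=cv2.cvtColor(im[y0:y1,x0:x1].copy(),cv2.COLOR_RGB2HSV)
    m=(((h[...,0]<9)|(h[...,0]>165))&(h[...,1]>110)&(h[...,2]>30)).astype(np.uint8)
    n,l,st,ce=cv2.connectedComponentsWithStats(m);i=1+np.argmax(st[1:,4]);q=cv2.convexHull(np.argwhere(l==i)[:,::-1].astype(np.int32));s=st[i];return (s[0]+x0,s[1]+y0,s[2],s[3]),cv2.contourArea(q)
o=cv2.cvtColor(cv2.imread("pics/scene0.png"),4);n=viewer.read_camera("scene")
print(cap(o,355,215,390,250),cap(n,355,215,390,250))
p=viewer.camera_params("wrist");w=viewer.read_camera("wrist");b,a=cap(w,290,140,360,225);print(b,a)
f,R,t,_,_=cam(p);C=-R.T@t;print(C)
# apparent diameter along image u
for z in(.086,.076):
    d=(R@np.array([.5785,.172,z])+t)[2];print(z,f*.04/d,proj(p,[.5785,.172,z]))
E
```

```text
((np.int32(365), np.int32(225), np.int32(14), np.int32(15)), 143.5) ((np.int32(365), np.int32(225), np.int32(14), np.int32(15)), 148.5)
(np.int32(303), np.int32(171), np.int32(46), np.int32(41)) 1370.5
[0.57107101 0.24165999 0.36177647]
0.086 47.12455261358599 [324.80009613 193.01652294]
0.076 45.58009403941909 [324.75379688 190.21075596]
```

The cap's bounding box in the scene view is identical to before the push, so the button is back up. On to the catch.

>>> move_arm(
  targets=[
    {"dx": -0.1,"dy": -3.8,"dz": 0.4,"rx": 0,"ry": 0,"rz": -0.04},
    {"dx": -0.1,"dy": -3.8,"dz": 0.4,"rx": 0,"ry": 0,"rz": -0.04},
    {"dx": -0.1,"dy": -3.8,"dz": 0.3,"rx": 0,"ry": 0,"rz": -0.04},
    {"dx": -0.1,"dy": -3.8,"dz": 0.3,"rx": 0,"ry": 0,"rz": -0.04},
    {"dx": -0.1,"dy": -3.8,"dz": 0.3,"rx": 0,"ry": 0,"rz": -0.04},
    {"dx": -0.1,"dy": -3.8,"dz": 0.3,"rx": 0,"ry": 0,"rz": -0.02},
    {"dx": 0,"dy": -3.8,"dz": 0.3,"rx": 0,"ry": 0,"rz": 0},
    {"dx": 0,"dy": -2.5,"dz": 0,"rx": 0,"ry": 0,"rz": 0},
    {"dx": 0,"dy": 0,"dz": 0,"rx": 0,"ry": 0,"rz": 0},
    {"dx": 0,"dy": 0,"dz": 0,"rx": 0,"ry": 0,"rz": 0},
  ],
  fingers=1,
)

```text
time_s: 6.43
eef_pos: [0.555, -0.1307, 0.2012]
tcp_rot: [-2.334, -2.026, 0.087]
force: [-0.8, -0.3, -0.2]
finger_gap: 0.283
```

```bash
cat >> h.py <<'E'
B=np.array([.540,-.203,0]);yaw=-.14
def box(x,y,z):
    c,s=np.cos(yaw),np.sin(yaw);return B+np.array([c*x-s*y,s*x+c*y,z])
def inv(P):
    c,s=np.cos(yaw),np.sin(yaw);d=np.asarray(P)-B;return np.array([c*d[0]+s*d[1],-s*d[0]+c*d[1],d[2]])
E
python3 - <<'E'
from h import *
s=bot.read_state();print(s["eef_pos"],s["tcp_rot"],s["qpos"].round(2),s["finger_gap"])
p=viewer.camera_params("wrist");im=viewer.read_camera("wrist")
cv2.imwrite("pics/w3.png",im[:,:,::-1])
tab=box(.012,.089,.144);tab0=box(.012,.025,.105)
for n in("top","scene","wrist"):
    q=viewer.camera_params(n);print(n,"tab",proj(q,tab),"hinge",proj(q,tab0),"bar ends",proj(q,box(.044,-.02,.165)),proj(q,box(.044,-.09,.165)),"corners",[proj(q,box(a,b,.05)).round(0).tolist() for a in(-.08,.08) for b in(-.1,.1)])
E
```

```text
[ 0.5549987  -0.13074753  0.20117771] [-2.33441516 -2.02565161  0.08678785] [-0.28  0.07  1.31 -0.02  1.83 -0.14] 0.28278020322599773
top tab [351.33337602 212.68611601] hinge [370.91607003 216.82189664] bar ends [391.02222761 205.97317687] [415.19004344 209.19098213] corners [[405.0, 253.0], [341.0, 244.0], [409.0, 203.0], [347.0, 194.0]]
scene tab [298.75784854 163.04586099] hinge [285.88264084 158.74328122] bar ends [266.8198047  142.86794967] [252.67443871 129.80999477] corners [[285.0, 133.0], [324.0, 168.0], [246.0, 158.0], [285.0, 196.0]]
wrist tab [333.6490938  199.41554571] hinge [333.61835219 263.76282726] bar ends [379.54319859 368.91233657] [374.64001325 450.51751655] corners [[248.0, 344.0], [236.0, 159.0], [398.0, 352.0], [413.0, 161.0]]
```

View pics/w3.png

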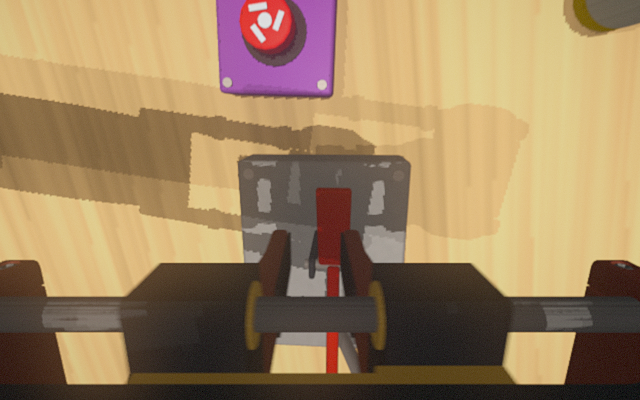

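The wrist view shows the red tab with its outer end at (333,190) and the box's rear corners at (240,157) and (408,157). Both are within a few mm of the box model, and the jaws straddle the tab's x. I'll work out the correction.

```bash
cat >> h.py <<'E'
from scipy.spatial.transform import Rotation as Ro
def corr(tgt,ydir):
    s=bot.read_state();R=Ro.from_rotvec(s["tcp_rot"]);y=np.array([*ydir,0])/np.linalg.norm(ydir)
    if R.as_matrix()[:,1]@y<0:y=-y
    z=np.array([0,0,-1.]);D=Ro.from_matrix(np.c_[np.cross(y,z),y,z])
    print("pos cm",((np.asarray(tgt)-s["eef_pos"])*100).round(2),"rot",(D*R.inv()).as_rotvec().round(3),"F",s["force"].round(1),"box",inv(s["eef_pos"]).round(4),s["time_s"])
E
python3 - <<'E'
from h import *
corr(box(.012,.071,.175),(np.cos(yaw),np.sin(yaw)))
E
```

```text
pos cm [ 0.69 -0.39 -2.56] rot [-0.    -0.076  0.001] F [ 0.3 -0.   0.1] box [0.0046 0.0739 0.2006] 6.4833
```

>>> move_arm(
  targets=[
    {"dx": 0.4,"dy": -0.3,"dz": -1,"rx": 0,"ry": -0.04,"rz": 0},
    {"dx": 0.2,"dy": 0,"dz": -1,"rx": 0,"ry": -0.03,"rz": 0},
    {"dx": 0,"dy": 0,"dz": 0,"rx": 0,"ry": 0,"rz": 0},
    {"dx": 0,"dy": 0,"dz": 0,"rx": 0,"ry": 0,"rz": 0},
    {"dx": 0,"dy": 0,"dz": 0,"rx": 0,"ry": 0,"rz": 0},
    {"dx": 0,"dy": 0,"dz": 0,"rx": 0,"ry": 0,"rz": 0},
  ],
)

```text
time_s: 6.98
eef_pos: [0.5601, -0.1256, 0.1748]
tcp_rot: [-2.354, -2.061, 0.01]
force: [0.1, 0.2, 0.1]
finger_gap: 0.01
```

```bash
python3 - <<'E'
from h import *
corr(box(.012,.071,.096),(np.cos(yaw),np.sin(yaw)));print(bot.read_state()["finger_gap"])
E
```

```text
pos cm [ 0.16 -0.88 -7.88] rot [-0.005 -0.013 -0.008] F [0.1 0.2 0.1] box [0.0091 0.0794 0.1748] 6.9833
0.009643403031542762
```

>>> move_arm(
  targets=[
    {"dx": 0.2,"dy": -0.8,"dz": 0,"rx": 0,"ry": -0.01,"rz": 0},
    {"dx": 0,"dy": 0,"dz": -1,"rx": 0,"ry": 0,"rz": 0},
    {"dx": 0,"dy": 0,"dz": -1,"rx": 0,"ry": 0,"rz": 0},
    {"dx": 0,"dy": 0,"dz": -1,"rx": 0,"ry": 0,"rz": 0},
    {"dx": 0,"dy": 0,"dz": 0,"rx": 0,"ry": 0,"rz": 0},
  ],
)

```text
time_s: 7.4
eef_pos: [0.5638, -0.1337, 0.1438]
tcp_rot: [-2.359, -2.07, -0.005]
force: [0.2, -0.4, 0.4]
finger_gap: 0.004
```

```bash
python3 - <<'E'
from h import *
corr(box(.012,.071,.096),(np.cos(yaw),np.sin(yaw)))
E
```

```text
pos cm [-0.2  -0.07 -4.78] rot [-0.004  0.    -0.01 ] F [ 0.2 -0.4  0.4] box [0.0139 0.072  0.1438] 7.4
```

>>> move_arm(
  targets=[
    {"dx": 0,"dy": 0,"dz": -0.8,"rx": 0,"ry": 0,"rz": 0},
    {"dx": 0,"dy": 0,"dz": -0.8,"rx": 0,"ry": 0,"rz": 0},
    {"dx": 0,"dy": 0,"dz": -0.8,"rx": 0,"ry": 0,"rz": 0},
  ],
)

```text
time_s: 7.65
eef_pos: [0.565, -0.1331, 0.1215]
tcp_rot: [-2.361, -2.072, -0.012]
force: [-1.2, 3.7, 4.4]
finger_gap: 0.004
```

>>> move_arm(
  targets=[
    {"dx": 0,"dy": 0,"dz": -0.8,"rx": 0,"ry": 0,"rz": 0},
    {"dx": 0,"dy": 0,"dz": -0.8,"rx": 0,"ry": 0,"rz": 0},
    {"dx": 0,"dy": 0,"dz": -0.8,"rx": 0,"ry": 0,"rz": 0},
  ],
)

```text
time_s: 7.9
eef_pos: [0.5656, -0.1343, 0.0987]
tcp_rot: [2.358, 2.069, 0.012]
force: [-1.3, -1.2, 7.5]
finger_gap: 0.003
```

>>> move_arm(
  targets=[
    {"dx": -0.1,"dy": 0,"dz": -0.5,"rx": 0,"ry": 0,"rz": 0},
    {"dx": 0,"dy": 0,"dz": -0.4,"rx": 0,"ry": 0,"rz": 0},
  ],
)

```text
time_s: 8.07
eef_pos: [0.5655, -0.135, 0.0911]
tcp_rot: [2.355, 2.066, 0.014]
force: [-8.2, 6.1, 26.2]
finger_gap: 0.007
```

The stop is reached (26 N at the tip with z 0.091). I'll rise straight up and move over the handle, opening the fingers on the way.

>>> move_arm(
  targets=[
    {"dx": 0,"dy": 0.1,"dz": 2,"rx": 0,"ry": 0,"rz": 0},
    {"dx": 0,"dy": 0,"dz": 4,"rx": 0,"ry": 0,"rz": 0},
    {"dx": 0,"dy": 0,"dz": 4,"rx": 0,"ry": 0,"rz": 0},
    {"dx": 0,"dy": 0,"dz": 4,"rx": 0,"ry": 0,"rz": 0},
    {"dx": 0,"dy": 0,"dz": 3,"rx": 0,"ry": 0,"rz": 0},
    {"dx": 0,"dy": 0,"dz": 0,"rx": 0,"ry": 0,"rz": 0},
  ],
)

```text
time_s: 8.57
eef_pos: [0.5602, -0.134, 0.2585]
tcp_rot: [-2.363, -2.069, 0.001]
force: [1.0, -0.1, 1.5]
finger_gap: 0.006
```

>>> move_arm(
  targets=[
    {"dx": 0.2,"dy": -3.5,"dz": 0,"rx": 0,"ry": 0,"rz": 0},
    {"dx": 0.2,"dy": -3.5,"dz": 0,"rx": 0,"ry": 0,"rz": 0},
    {"dx": 0.2,"dy": -3.5,"dz": 0,"rx": 0,"ry": 0,"rz": 0},
    {"dx": 0.2,"dy": -3.5,"dz": 0,"rx": 0,"ry": 0,"rz": 0},
    {"dx": 0,"dy": 0,"dz": 0,"rx": 0,"ry": 0,"rz": 0},
    {"dx": 0,"dy": 0,"dz": 0,"rx": 0,"ry": 0,"rz": 0},
    {"dx": 0,"dy": 0,"dz": 0,"rx": 0,"ry": 0,"rz": 0},
    {"dx": 0,"dy": 0,"dz": 0,"rx": 0,"ry": 0,"rz": 0},
  ],
  fingers=-1,
)

```text
time_s: 9.23
eef_pos: [0.5681, -0.2791, 0.2509]
tcp_rot: [-2.358, -2.07, 0.005]
force: [0.0, -0.2, -0.4]
finger_gap: 0.573
```

```bash
python3 - <<'E'
from h import *
corr(box(.044,-.076,.20),(np.cos(yaw),np.sin(yaw)))
im=viewer.read_camera("wrist");p=viewer.camera_params("wrist");im2=viewer.read_camera("top")
cv2.imwrite("pics/w4.png",np.hstack([cv2.resize(im,(480,300)),cv2.resize(im2[160:285,310:435],(300,300))])[:,:,::-1])
print("bar pred",proj(p,box(.044,-.02,.165)),proj(p,box(.044,-.09,.165)))
E
```

```text
pos cm [ 0.48 -0.52 -5.09] rot [-0.001 -0.005 -0.01 ] F [ 0.  -0.2 -0.4] box [ 0.0385 -0.0715  0.2509] 9.2333
bar pred [324.74510073 139.28121252] [323.06805371 233.8194801 ]
```

View pics/w4.png

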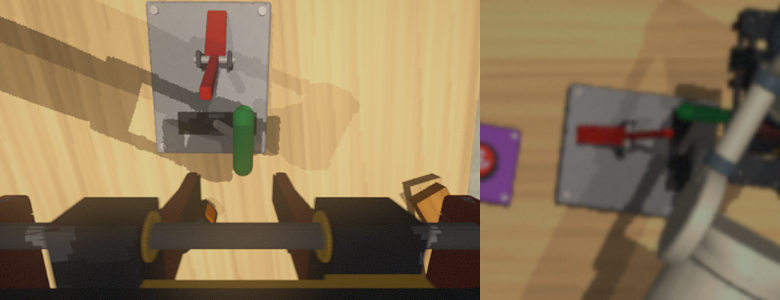

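In the wrist panel the green bar runs from about (324,147) to (324,229) in full-size pixels, matching the prediction. The catch bar's end is at about (273,125), so I'll check its angle.

```bash
python3 - <<'E'
from h import *
p=viewer.camera_params("wrist");q=viewer.camera_params("top")
for a in(0,.6,.9,1.05,1.2):
    X=box(.012,.025-.095*np.cos(a),.105+.095*np.sin(a));b=a-.55;T=box(.012,.025+.075*np.cos(b),.105-.075*np.sin(b));print(a,"bar",proj(p,X).round(),proj(q,X).round(),"tab",proj(p,T).round(),proj(q,T).round())
E
```

```text
0 bar [287. 189.] [402. 221.] tab [279. -27.] [351. 213.]
0.6 bar [280. 184.] [401. 219.] tab [285. -21.] [346. 214.]
0.9 bar [277. 162.] [396. 217.] tab [287.  -5.] [347. 215.]
1.05 bar [275. 145.] [392. 216.] tab [288.   4.] [348. 215.]
1.2 bar [273. 125.] [388. 216.] tab [289.  15.] [350. 216.]
```

The catch angle is about 1.2 rad, fully flipped. Descending on the handle.

>>> move_arm(
  targets=[
    {"dx": 0.5,"dy": -0.4,"dz": -1,"rx": 0,"ry": 0,"rz": 0},
    {"dx": 0,"dy": 0,"dz": -2,"rx": 0,"ry": 0,"rz": 0},
    {"dx": 0,"dy": 0,"dz": -2,"rx": 0,"ry": 0,"rz": 0},
    {"dx": 0,"dy": 0,"dz": -1,"rx": 0,"ry": 0,"rz": 0},
    {"dx": 0,"dy": 0,"dz": 0,"rx": 0,"ry": 0,"rz": 0},
    {"dx": 0,"dy": 0,"dz": 0,"rx": 0,"ry": 0,"rz": 0},
  ],
)

```text
time_s: 9.83
eef_pos: [0.5758, -0.2785, 0.1895]
tcp_rot: [2.352, 2.081, -0.001]
force: [-0.2, -0.6, -0.9]
finger_gap: 0.997
```

```bash
python3 - <<'E'
from h import *
corr(box(.044,-.076,.157),(np.cos(yaw),np.sin(yaw)));print(bot.read_state()["finger_gap"])
E
```

```text
pos cm [-0.28 -0.59 -3.25] rot [ 0.001 -0.    -0.018] F [-0.2 -0.6 -0.9] box [ 0.046  -0.0698  0.1895] 9.8333
0.9972958372085454
```

>>> move_arm(
  targets=[
    {"dx": -0.2,"dy": -0.6,"dz": -0.8,"rx": 0,"ry": 0,"rz": -0.01},
    {"dx": 0,"dy": 0,"dz": -1,"rx": 0,"ry": 0,"rz": 0},
    {"dx": 0,"dy": 0,"dz": -1,"rx": 0,"ry": 0,"rz": 0},
    {"dx": 0,"dy": 0,"dz": 0,"rx": 0,"ry": 0,"rz": 0},
  ],
)

```text
time_s: 10.17
eef_pos: [0.5747, -0.2853, 0.1619]
tcp_rot: [2.36, 2.066, 0.001]
force: [-0.5, 0.1, -0.5]
finger_gap: 1.0
```

```bash
python3 - <<'E'
from h import *
corr(box(.044,-.076,.157),(np.cos(yaw),np.sin(yaw)))
E
```

```text
pos cm [-0.17  0.09 -0.49] rot [ 0.004  0.004 -0.008] F [-0.5  0.1 -0.5] box [ 0.0459 -0.0767  0.1619] 10.1667
```

>>> move_arm(
  targets=[
    {"dx": -0.1,"dy": 0.1,"dz": -0.5,"rx": 0,"ry": 0,"rz": 0},
    {"dx": 0,"dy": 0,"dz": 0,"rx": 0,"ry": 0,"rz": 0},
  ],
)

```text
time_s: 10.33
eef_pos: [0.5734, -0.2844, 0.156]
tcp_rot: [2.361, 2.066, 0.001]
force: [-0.6, 0.3, -0.9]
finger_gap: 0.999
```

>>> move_arm(
  targets=[
    {"dx": 0,"dy": 0,"dz": 0,"rx": 0,"ry": 0,"rz": 0},
    {"dx": 0,"dy": 0,"dz": 0,"rx": 0,"ry": 0,"rz": 0},
    {"dx": 0,"dy": 0,"dz": 0,"rx": 0,"ry": 0,"rz": 0},
    {"dx": 0,"dy": 0,"dz": 0,"rx": 0,"ry": 0,"rz": 0},
    {"dx": 0,"dy": 0,"dz": 0,"rx": 0,"ry": 0,"rz": 0},
    {"dx": 0,"dy": 0,"dz": 0,"rx": 0,"ry": 0,"rz": 0},
    {"dx": 0,"dy": 0,"dz": 0,"rx": 0,"ry": 0,"rz": 0},
    {"dx": 0,"dy": 0,"dz": 0,"rx": 0,"ry": 0,"rz": 0},
    {"dx": 0,"dy": 0,"dz": 0,"rx": 0,"ry": 0,"rz": 0},
    {"dx": 0,"dy": 0,"dz": 0,"rx": 0,"ry": 0,"rz": 0},
  ],
  fingers=1,
  grip_force=30,
)

```text
time_s: 11.17
eef_pos: [0.5742, -0.2847, 0.1584]
tcp_rot: [2.358, 2.064, 0.003]
force: [0.3, 0.2, 0.8]
finger_gap: 0.282
```

```bash
python3 - <<'E'
from h import *
corr(box(.044,-.076,.157),(np.cos(yaw),np.sin(yaw)))
for a in np.arange(0,.8,.15):
    g=box(.010+.115*np.sin(.3-a),-.076,.055+.115*np.cos(.3-a)-.008);print(round(a,2),g.round(4))
E
```

```text
pos cm [-0.12  0.03 -0.14] rot [ 0.005  0.006 -0.007] F [0.3 0.2 0.8] box [ 0.0452 -0.0761  0.1584] 11.1667
0.0 [ 0.5729 -0.2844  0.1569]
0.15 [ 0.5563 -0.282   0.1607]
0.3 [ 0.5393 -0.2797  0.162 ]
0.45 [ 0.5223 -0.2773  0.1607]
0.6 [ 0.5056 -0.2749  0.1569]
0.75 [ 0.4898 -0.2727  0.1506]
```

>>> move_arm(
  targets=[
    {"dx": 0,"dy": 0,"dz": 0,"rx": 0,"ry": 0,"rz": 0},
    {"dx": 0,"dy": 0,"dz": 0,"rx": 0,"ry": 0,"rz": 0},
    {"dx": 0,"dy": 0,"dz": 0,"rx": 0,"ry": 0,"rz": 0},
    {"dx": 0,"dy": 0,"dz": 0,"rx": 0,"ry": 0,"rz": 0},
  ],
)

```text
time_s: 11.5
eef_pos: [0.5733, -0.2846, 0.1583]
tcp_rot: [2.36, 2.064, 0.001]
force: [-0.0, -0.8, 0.4]
finger_gap: 0.22
```

Gripped: the gap is 19.4 mm, which matches the 20 mm bar. Pulling along the arc.

>>> move_arm(
  targets=[
    {"dx": -0.9,"dy": 0.12,"dz": 0.2,"rx": 0,"ry": 0,"rz": 0},
    {"dx": -0.9,"dy": 0.12,"dz": 0.2,"rx": 0,"ry": 0,"rz": 0},
    {"dx": -0.9,"dy": 0.12,"dz": 0.1,"rx": 0,"ry": 0,"rz": 0},
    {"dx": -0.9,"dy": 0.12,"dz": 0,"rx": 0,"ry": 0,"rz": 0},
    {"dx": -0.9,"dy": 0.12,"dz": -0.1,"rx": 0,"ry": 0,"rz": 0},
  ],
)

```text
time_s: 11.92
eef_pos: [0.5297, -0.2785, 0.1631]
tcp_rot: [2.351, 2.061, 0.01]
force: [6.0, -0.9, -0.6]
finger_gap: 0.219
```

>>> move_arm(
  targets=[
    {"dx": -0.9,"dy": 0.12,"dz": -0.1,"rx": 0,"ry": 0,"rz": 0},
    {"dx": -0.9,"dy": 0.12,"dz": -0.2,"rx": 0,"ry": 0,"rz": 0},
    {"dx": -0.9,"dy": 0.12,"dz": -0.3,"rx": 0,"ry": 0,"rz": 0},
  ],
)

```text
time_s: 12.17
eef_pos: [0.5029, -0.2748, 0.1574]
tcp_rot: [2.345, 2.056, 0.019]
force: [8.4, -1.8, -2.3]
finger_gap: 0.216
```

```bash
python3 - <<'E'
from h import *
corr([.4898,-.2727,.1506],(np.cos(yaw),np.sin(yaw)));print(bot.read_state()["finger_gap"],bot.read_state()["eef_pos"])
E
```

```text
pos cm [-1.31  0.21 -0.68] rot [ 0.009  0.024 -0.009] F [ 8.4 -1.8 -2.3] box [-0.0267 -0.0763  0.1574] 12.1667
0.21633544553679615 [ 0.50287862 -0.27480322  0.15738666]
```

Now for the last 13 mm, to the stop.

>>> move_arm(
  targets=[
    {"dx": -0.7,"dy": 0.1,"dz": -0.3,"rx": 0,"ry": 0,"rz": 0},
    {"dx": -0.6,"dy": 0.1,"dz": -0.3,"rx": 0,"ry": 0.01,"rz": 0},
    {"dx": -0.4,"dy": 0,"dz": -0.2,"rx": 0,"ry": 0.01,"rz": 0},
  ],
)

```text
time_s: 12.42
eef_pos: [0.4896, -0.2732, 0.152]
tcp_rot: [2.341, 2.054, 0.015]
force: [25.3, -1.0, -0.5]
finger_gap: 0.219
```

```bash
python3 - <<'E'
from h import *
corr([.4898,-.2727,.1506],(np.cos(yaw),np.sin(yaw)));s=bot.read_state();print(s["finger_gap"],s["eef_pos"],s["force"])
E
```

```text
pos cm [ 0.02  0.05 -0.14] rot [ 0.015  0.025 -0.01 ] F [25.3 -1.  -0.5] box [-0.0401 -0.0765  0.152 ] 12.4167
0.21906058041628002 [ 0.48964245 -0.27315685  0.15202835] [25.2605227  -0.95108961 -0.47366999]
```

```bash
python3 - <<'E'
from h import *
a=viewer.read_camera("scene");b=viewer.read_camera("wrist");
cv2.imwrite("pics/f.png",np.hstack([cv2.resize(a[90:290,230:430],(400,400)),cv2.resize(b[:,150:550],(400,400))])[:,:,::-1])
for _ in range(6): viewer.read_camera("top")
s=bot.read_state();print(s["time_s"],s["finger_gap"],s["eef_pos"],s["force"])
E
```

```text
12.8167 0.2238571031601635 [ 0.48987403 -0.27311598  0.15206307] [16.138155   -1.79730784 -2.73396495]
```

View pics/f.png

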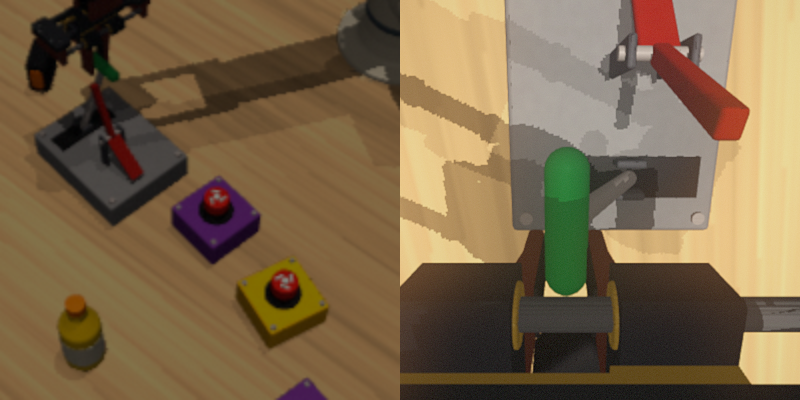

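The handle is gripped between the jaws (wrist panel, (567,220)) with its stem leaning to the front. The catch bar stands upright at (740,120), the yellow box's button is up at (285,285), and the glue bottle is in place. The hold is steady, so I'm handing in.

```bash
python3 -c "
from bench import bot,order
print(order.hand_in());s=bot.read_state();print(s['time_s'],s['finger_gap'],s['eef_pos'],s['force'])"
```

```text
the job is handed in; nothing more can be done
None
the job is handed in; nothing more can be done
```

The pre-start check is done and handed in at about 12.8 s of the 64 s. The hand-in gave no verdict, and I couldn't read the robot's state after it.

- **Stop button:** I gripped the yellow box's button, pushed it in about 10 mm until it bottomed at 26 N, and twisted it about 1.08 rad clockwise. After I let go, its outline in the scene view matched the one before the push exactly, so it is back up.
- **Catch:** I pushed the thumb tab down to its stop. The bar end in the wrist view matches 1.2 rad.
- **Lever:** I pulled the T-handle to about 0.75 rad, judged from the tool position, and kept hold of it. Over the last 0.4 s the pose stayed within 0.3 mm and the finger gap was about 19.5 mm. The pull eased from 25 N to 16 N, still above the 8 N spring.
- **Loose items:** The glue bottle stands where it was in the last picture. I did not measure the tape measure or push block again, but the arm never came near the push block and nothing touched the tape that I saw.

No check failed. The only mismatches were the tab end, about 9 pixels from prediction, and a few mm in positions.

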